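Bolt the finds case shut

ROBOT

A 7-joint arm with a two-finger parallel gripper is mounted at the origin on the work surface; the furniture and walls round the work are solid. World frame = base frame: x ahead of the robot, y to its left, z up, the work surface at z = 0. Lengths are in mm, angles in rad, forces in N, time in s.
With the tool pointing down it reaches from about 400 to 875 mm from the base axis. Payload 4.4 kg.
Tool frame: the origin (TCP) lies at the very end of the fingers, on their centre line; the grasp point (between the pads) lies 19 mm behind it (ctrl.grip_depth is the distance from the TCP to the grasp point, in mm); z points along the fingers, x is the direction in which the jaws open and shut, and the axes are right-handed (so a half turn about z gives the same grasp; the last joint's range is limited). The gripper opens to 85 mm and grips with 20 to 120 N. Pads are 22 mm wide; open, the fingers measure 114 mm over their backs; the gripper's body (76 mm by 85 mm) begins 54 mm behind the grasp point. The pads swing forward as they close: fully open they stand 13 mm farther back than shut.
Start: joints at [1.114, 0.628, 0.038, 1.517, -0.027, 0.996, -0.02], TCP at [247.631, -600.996, 231.313] pointing down, gripper open.
Joint ranges: [-3.06, 3.06], [-0.37, 2.12], [-1.25, 1.32], [0.18, 2.47], [-1.1, 4.24], [0.23, 1.98], [-2.94, 2.94]. Speed limits (rad/s): [2.57, 2.57, 3.14, 3.14, 3.14, 3.14, 3.14].

INTERFACE

Orientations are given as [roll, pitch, yaw] about the fixed x, y, z axes, in that order (R = Rz(yaw) Ry(pitch) Rx(roll)).
In Python, from cell import ctrl gives the robot as it stands.
- The arm moves only by the shell command python3 -m creep 'ROWS'. ROWS is JSON, a list of rows, each an object with "hand": the opening, from 0 (shut) to 1 (fully open); "travel": the shift along the tool's x, y, z in cm, a list of three; "angular": the turn, a rotation vector about the tool's x, y, z in degrees, a list of three. In form: [{"hand": hand, "travel": [tx, ty, tz], "angular": [rx, ry, rz]}, ...]. A call has 1 to 20 rows; each row is the pose to reach, as a shift and turn from the pose measured when the call began, along the tool's axes at that moment; what a row does not reach only later rows make up. A row lasts 1/10 s, in which the tool goes at most 50 mm and 8.59 degrees, less where a joint would pass 70% of its speed; a pose out of reach is approached as far as the arm can. A call with a gripper value outside its range is refused whole. The fingers move at their own pace and stop on an object; the grip force is fixed at half the most. Time passes only in rows, so rows that repeat a pose let the fingers close. It gives the time, the measured TCP pose, the force and the opening at its end, in the units of the state.
- ctrl.read_state(): the state, without advancing time (a new reading comes with each control period).
- ctrl.get_image(name): name is "scene" or "top" or "wrist"; returns a dict with "frame" (384x512x3 uint8, red, green, blue), "fx", "fy", "cx", "cy" (pixels), "origin" and "orientation" of the camera in the world. Camera axes: x right, y down, z forward; pixel columns grow to the right and rows downward; lengths in mm; the calibration is good to about 2 mm. A picture is of the moment at which its call begins. There is no depth.
- ctrl.finish_job(): hands the job in, once; it reports no verdict.
Trained networks look in the newest picture that a camera, given by its name, has taken for a name from the list of things; names that differ only in an ending like _2 or _b are one class to them, and where a whole thing is asked for, a point or a joint stands for the part that bears it (a point fixed in the world has none). Each returns a list of dicts, best first, with "confidence" (0 to 1); they miss things now and then, are a little off and sometimes report something else, mostly with a low value. They report only what shows in the picture. A call takes as long as a camera call.
- ctrl.regions_of(camera, thing): "region" (384x512 bool, what is visible of it).
- ctrl.spot_point(camera, thing): "at" ([x, y, z] in mm, in world coordinates, good to about 4 mm: a listed point, or the origin of a listed thing).
The state is a dict: "clock": time; "qpos": joint angles; "qd": joint speeds; "tau": joint torques, N m; "eef_pos": TCP position; "tool_rot": TCP orientation; "force": force on the tool from outside, world axes, zero at the start; "torque": the same for the moment, N m; "width": finger opening in mm.
Only numpy, scipy, OpenCV 4.12 (cv2) and the standard library are available. Lean on these libraries where they do the work, as an engineer would, in place of code of your own. Each camera call takes 0.05 s, during which the arm holds its last target. There are 200 camera calls.

TASK

Bolt the finds case shut: raise the handle of its barrel bolt out of the rest, slide the bolt across until it comes up against the keeper's stop, then turn the handle fully down into the keeper's notch and let go. Feel for the stop and do not force the handle against the metalwork, and leave the labels and the sherd on the case and the vials and glue bottle beside it where they are.

Things in the scene. Friction and masses are not known exactly. Their poses are not given: they have to be found in the camera images.
- case: Plywood case, 150 x 250 x 85 mm (x, y, z), fixed to the table; origin at the centre of its underside, z up, -x is its front (towards the robot), +y its left. Lid (right half of the top, -y) shut. A grey steel barrel bolt lies on the top along y near the front edge; the keeper is the notched steel fitting on the lid. Stem pressed on the case's metalwork with over 25 N counts as forced.
- bolt_axis (a point): Point on the bolt's axis at the middle of the case, 45 mm in front of the case's centre, 101 mm above the table. Axes as the case's. A guide wall (16 mm in front of the axis, top 12 mm above it) and the keeper's lip (21 mm in front, top 15 mm above) keep the handle from going lower than about 0.7 rad except in the rest's gap and in the notch.
- handle_grip (a point): Centre of the handle's cross grip: steel cylinder 18 mm in diameter, 28 mm long, parallel to the bolt (case y), with flat ends to pinch; 62 mm from the bolt axis on a round stem 8 mm in diameter. Site y stays parallel to the case's y. With the handle down the grip hangs 32 mm in front of the case's front face, 101 mm above the table, nothing below it.
- bolt (a joint): How far the bolt has slid, m, towards the case's -y (right, over the lid); the stem is at case y = 65 mm minus this. Starts at 0 to 10 mm, in the rest's gap (0 to 12 mm). Friction about 3 N. The keeper is screwed on through slots, so where the stem meets its stop differs each time, bolt 79 to 131 mm, and has to be felt.
- handle (a joint): Angle of the handle about the bolt axis, rad: 0 upright, positive tipped to the case's front, 1.57 level, fully down, its own end stop. Starts 1.2 to 1.45; stays where left (1.5 N at the grip turns it). Notch 10 mm wide for the 8 mm stem; its far side is the stop, a 6 mm plate standing 22 mm above the axis: with the stem against it the notch is straight below.
- labels_a: Bundle of paper labels, 48 x 65 x 13 mm, lying loose on the right rear of the case top; origin at the centre of its underside. To be left alone.
- sherd_d2: Potsherd, 36 x 54 x 10 mm, lying loose on the left rear of the case top; origin at the centre of its underside. To be left alone.
- vial_1: Small vial, 28 mm across, 52 mm high, standing loose at the left edge of the table. To be left alone.
- vial_2: Small vial, 28 mm across, 52 mm high, standing loose at the left edge of the table. To be left alone.
- glue_bottle: Glue bottle, 38 mm across, 112 mm high, standing loose at the left edge of the table. To be left alone.

How it is judged (in metres and radians):
On the way, in this order (a step that is already met when the one before it is completed fails the run):
1. the handle is raised out of the rest (handle below 0.85 rad) (value of joint handle below 0.85 rad), for 0.1 s.
2. the bolt is slid across to the keeper with the handle raised (bolt beyond 72 mm) (value of joint bolt above 0.072 m and value of joint handle below 0.9 rad), for 0.1 s.
At the end, for the whole second after the job is handed in: The bolt is across (over 70 mm) and its handle lies fully down in the keeper's notch (over 1.42 rad), at rest (value of joint bolt above 0.07 m and value of joint handle above 1.42 rad and velocity of joint handle below 0.05 rad/s and velocity of joint bolt below 0.01 m/s); the robot touches nothing.
It fails at once if the handle's stem is forced against the wall, lip or stop (over 25 N) (contact force between handle and case above 25 N).
It fails at once if the labels, the sherd on the case, the vials or the glue bottle are disturbed (over 15 mm) (distance of any of labels_a, sherd_d2, vial_1, vial_2, glue_bottle from where it was at the start of the episode above 0.015 m).
It also fails if it takes over 58 s, if anything falls off the work surface, if the arm or the gripper's body presses on something with over 40 N, if the wrist force passes 120 N, or if a joint passes its speed limit or range.

## Working session

There is one attempt and no reset: what is moved stays moved. The work goes in short steps, Python scripts to look and compute and a shell command to move; the robot and the scene stay as the last step left them, time stands still between calls to the robot, and variables do not carry over. Pictures are saved under pics/ and viewed, about 8 in all and at most 12, crops included, and the job is handed in when it is done.

```bash
mkdir -p pics; ls; python3 - <<'E'
from cell import ctrl
import cv2
s=ctrl.read_state(); print({k:s[k] for k in('clock','eef_pos','tool_rot','width','force')})
ims=[]
for c in('scene','top'):
    i=ctrl.get_image(c); ims.append(i['frame'])
    print(c,i['fx'],i['origin'],i['orientation'])
    for t in('case','bolt_axis','handle_grip','labels_a','sherd_d2','vial_1','glue_bottle'):
        print(t,[([round(v) for v in d['at']],round(d['confidence'],2)) for d in ctrl.spot_point(c,t)][:3])
    cv2.imwrite(f'pics/{c}0.png',cv2.cvtColor(i['frame'],cv2.COLOR_RGB2BGR))
E
```

```text
pics
{'clock': 0.0, 'eef_pos': array([ 247.39182753, -600.38330832,  230.3974192 ]), 'tool_rot': array([-3.14158404e+00,  1.91618101e-03, -1.18002773e+00]), 'width': 85.73573074436571, 'force': array([-0.44564072, -0.37904744,  0.21336754])}
scene 404.48030585269595 [-10.64717505 573.54323739 572.30086576] [-2.14348067 -0.00546035 -2.28965022]
case [([615, -5, -2], 0.96)]
bolt_axis [([568, -10, 98], 0.64)]
handle_grip [([502, 44, 118], 0.77)]
labels_a [([655, -75, 85], 0.65), ([644, 47, 82], 0.52)]
sherd_d2 [([646, 50, 80], 0.63)]
vial_1 [([377, 258, 1], 0.86), ([359, 294, 6], 0.76)]
glue_bottle [([412, 295, -4], 0.62)]
top 437.37902113462405 [391.34003935 115.2926005  965.13941292] [-2.99498092e+00  1.75150352e-03 -1.57546129e+00]
case [([613, -8, -2], 0.6)]
bolt_axis [([564, -8, 100], 0.94)]
handle_grip [([494, 43, 113], 0.94)]
labels_a [([657, -75, 85], 0.96)]
sherd_d2 [([650, 49, 86], 0.65), ([365, 297, 0], 0.27)]
vial_1 [([367, 294, -1], 0.58), ([379, 259, -2], 0.54)]
glue_bottle [([415, 294, 0], 0.62)]
```

View pics/scene0.png

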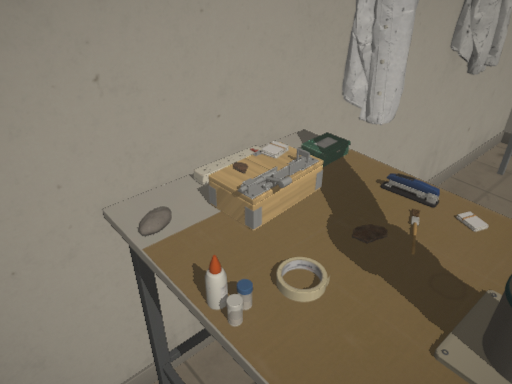

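View pics/top0.png

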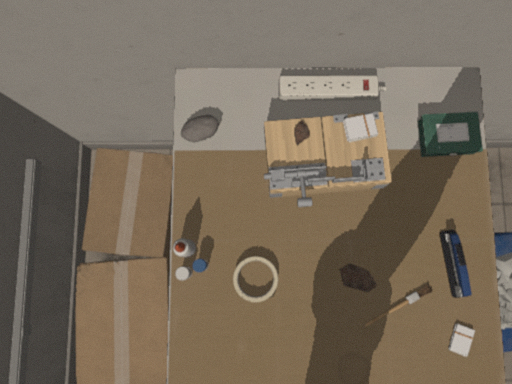

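The scene view shows the case at about (268,185), with the handle pointing to the front. In the top view the grip is at (305,202), the keeper at about (367,172), and the case is turned slightly. Next I'll fit the case pose.

```bash
cat > h.py <<'E'
import numpy as np, cv2
from scipy.spatial.transform import Rotation as R
from scipy.optimize import minimize
from cell import ctrl
def E(o): return R.from_euler('xyz',o)
def proj(i,P):
    p=E(i['orientation']).inv().apply(np.asarray(P)-i['origin'])
    return p[:,:2]/p[:,2:]*[i['fx'],i['fy']]+[i['cx'],i['cy']]
def ray(i,uv):
    d=E(i['orientation']).apply([(uv[0]-i['cx'])/i['fx'],(uv[1]-i['cy'])/i['fy'],1]); return np.array(i['origin']),d
def onz(i,uv,z):
    o,d=ray(i,uv); return o+d*(z-o[2])/d[2]
def go(target,yaw):
    s=ctrl.read_state(); r=E(s['tool_rot'])
    t=r.inv().apply(np.array(target)-s['eef_pos'])/10
    a=(r.inv()*E([np.pi,0,yaw])).as_rotvec(degrees=True)
    print('travel',t.round(2),'angular',a.round(1),'clock',s['clock'])
E
python3 - <<'E'
from h import *
box=np.array([[x,y,z] for x in(-75,75) for y in(-125,125) for z in(0,85)],float)
I={};M={}
for c in('scene','top'):
    I[c]=ctrl.get_image(c); r=ctrl.regions_of(c,'case'); M[c]=r[0]['region'].astype(np.uint8); print(c,r[0]['confidence'],M[c].sum())
def cost(p,cs=('scene','top')):
    e=0
    for c in cs:
        P=E([0,0,p[2]/100]).apply(box)+[p[0],p[1],0]
        h=cv2.convexHull((proj(I[c],P)*16).round().astype(np.int32)); m=np.zeros((384,512),np.uint8)
        cv2.fillConvexPoly(m,h,1,shift=4)
        e+=(m^M[c]).sum()/M[c].sum()
    return e
for cs in(('scene',),('top',),('scene','top')):
    b=minimize(cost,[614,-7,5],args=(cs,),method='Nelder-Mead',options=dict(initial_simplex=[[604,-17,1],[624,-7,5],[614,3,9],[610,0,-2]])); print(cs,b.x,b.fun)
c='top';im=I[c]['frame'].copy()
P=E([0,0,b.x[2]/100]).apply(box)+[b.x[0],b.x[1],0]
im=cv2.resize(im[90:230,240:420],None,fx=4,fy=4,interpolation=cv2.INTER_CUBIC)
for q in proj(I[c],P): cv2.circle(im,tuple(int(v) for v in (q-[240,90])*4),4,(255,0,0),1)
cv2.imwrite('pics/topc.png',im[...,::-1])
E
```

```text
scene 0.82 6028
top 0.93 8205
('scene',) [616.16862485  -7.69713108  10.07090618] 0.10716655607166556
('top',) [610.50137842  -5.1836099    8.82524884] 0.18939670932358318
('scene', 'top') [612.41786639  -5.25210402   8.41230029] 0.3065878429607596
```

View pics/topc.png

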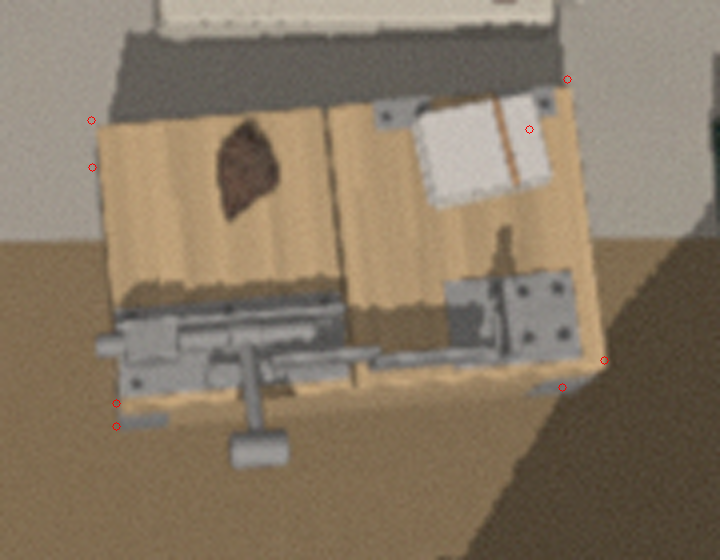

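The crop shows the grip at crop (259,448), the stem running up to (248,350), and the stop plate at about (500,320). The lid's top corners are roughly (100,125), (572,88), (605,360) and (118,403).

```bash
python3 - <<'E'
from h import *
i=ctrl.get_image('top')
px=lambda u,v:(240+u/4,90+v/4)
c=[onz(i,px(*p),85) for p in((100,125),(572,88),(605,360),(118,403))]
C=np.mean(c,0); A=np.array(c)[:,:2]-C[:2]
B=np.array([[75,125],[75,-125],[-75,-125],[-75,125]])
yaw=np.arctan2((B[:,0]*A[:,1]-B[:,1]*A[:,0]).sum(),(A*B).sum()); print(C,yaw)
r=E([0,0,yaw])
f=lambda p:(r.inv().apply(p-C*[1,1,0])).round(1)
for z in(108,118,128): print('grip',onz(i,px(259,448),z).round(1),f(onz(i,px(259,448),z)))
for u in(494,500,507): print('stop',f(onz(i,px(u,315),121)))
print('corners',[f(k) for k in c])
yt=yaw-np.pi/2; print('yt',yt)
go([495,44,200],yt)
E
```

```text
[610.73457769  -7.22954004  85.        ] 0.07634284694602418
grip [501.1  42.9 108. ] [-105.5   58.4  108. ]
grip [499.8  43.8 118. ] [-106.7   59.3  118. ]
grip [498.5  44.6 128. ] [-107.9   60.3  128. ]
stop [-50.8 -61.7 121. ]
stop [-51.1 -64.6 121. ]
stop [-51.3 -68.1 121. ]
corners [array([ 73., 123.,  85.]), array([  72.9, -124.5,   85. ]), array([ -72. , -124.1,   85. ]), array([-73.9, 125.6,  85. ])]
yt -1.4944534798488724
travel [-50.21 -47.44   3.13] angular [-0.  0. 18.] clock 1.05
```

```bash
python3 -m creep '[{"hand":1,"travel":[-5,-4.7,0],"angular":[0,0,2]},{"hand":1,"travel":[-10,-9.5,0],"angular":[0,0,4]},{"hand":1,"travel":[-15,-14.2,0],"angular":[0,0,6]},{"hand":1,"travel":[-20,-19,0],"angular":[0,0,8]},{"hand":1,"travel":[-25,-23.7,0],"angular":[0,0,10]},{"hand":1,"travel":[-30,-28.5,0],"angular":[0,0,12]},{"hand":1,"travel":[-35,-33.2,0.5],"angular":[0,0,14]},{"hand":1,"travel":[-40,-38,1],"angular":[0,0,16]},{"hand":1,"travel":[-45,-42.5,2],"angular":[0,0,18]},{"hand":1,"travel":[-50.2,-47.4,3.1],"angular":[0,0,18]},{"hand":1,"travel":[-50.2,-47.4,3.1],"angular":[0,0,18]},{"hand":1,"travel":[-50.2,-47.4,3.1],"angular":[0,0,18]},{"hand":1,"travel":[-50.2,-47.4,3.1],"angular":[0,0,18]},{"hand":1,"travel":[-50.2,-47.4,3.1],"angular":[0,0,18]},{"hand":1,"travel":[-50.2,-47.4,3.1],"angular":[0,0,18]}]'
python3 - <<'E'
from h import *
i=ctrl.get_image('wrist'); print(i['origin'],i['orientation'])
for t in('bolt_axis','handle_grip','case'):
    print(t,[(d['at'].round(1) if hasattr(d['at'],'round') else d['at'],d['confidence']) for d in ctrl.spot_point('wrist',t)][:2])
for d in ctrl.spot_point('top','handle_grip'): print('top',d)
cv2.imwrite('pics/w1.png',i['frame'][...,::-1])
s=ctrl.read_state();print(s['clock'],s['eef_pos'],s['tool_rot'],s['force'])
E
```

```text
clock: 2.55
eef_pos: [496.5, 51.1, 200.0]
tool_rot: [-3.139, 0.004, -1.484]
force: [0.4, -0.9, 0.5]
width: 85.4
[574.99379017  59.07692072 342.33759453] [ 2.82553021  0.00385618 -1.48412245]
bolt_axis [([564.8, -10.1, 99.0], 0.95)]
handle_grip [([499.3, 43.2, 115.3], 0.64)]
case [([614.3, -5.3, 0.2], 0.79)]
top {'at': [492.4, 43.7, 114.5], 'confidence': 0.6}
2.8 [494.31597423  41.935149   200.46872029] [ 3.14134790e+00 -8.09671812e-04 -1.49684128e+00] [-0.23492451 -1.06858997  0.55290786]
```

View pics/w1.png

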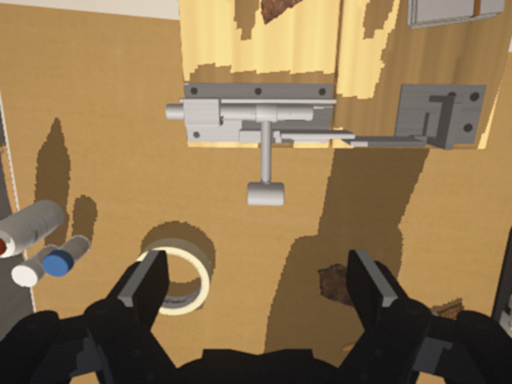

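The wrist view shows the grip at columns 248–284, row 193, and the stem at (266,150). The keeper stop plate is at about (445,115), and the case edges line up with the image.

```bash
python3 - <<'E'
from h import *
i=ctrl.get_image('wrist'); ax=np.array([566,-9.7,101]); r=E([0,0,.078])
f=lambda p:(r.inv().apply(p-ax)).round(1)
for th in (1.2,1.3,1.4):
    z=101+62*np.cos(th)
    p=onz(i,(266,193),z); print(th,p.round(1),f(p),'expected x',-62*np.sin(th))
for uv,z in (((184,148),113),((333,148),113),((184,148),85),((333,148),85),((440,110),123),((432,147),116),((428,147),116),((450,147),116)): print(uv,z,f(onz(i,uv,z)))
go([500,44,115-19],-1.4928)
E
```

```text
1.2 [500.1  37.4 123.5] [-62.   52.1  22.5] expected x -57.78642332996803
1.3 [498.2  37.  117.6] [-64.   51.9  16.6] expected x -59.740607495865966
1.4 [496.1  36.7 111.5] [-66.   51.7  10.5] expected x -61.09788325928453
(184, 148) 113 [-29.9 113.1  12. ]
(333, 148) 113 [-30.3   2.   12. ]
(184, 148) 85 [-34.9 119.7 -16. ]
(333, 148) 85 [-35.5  -4.9 -16. ]
(440, 110) 123 [ -2.5 -67.2  22. ]
(432, 147) 116 [-29.4 -70.1  15. ]
(428, 147) 116 [-29.4 -67.1  15. ]
(450, 147) 116 [-29.4 -83.3  15. ]
travel [-0.17 -0.57 10.45] angular [ 0.  -0.  -0.2] clock 2.85
```

```bash
python3 - <<'E'
import cv2
im=cv2.imread('pics/w1.png')[70:220,150:500]
cv2.imwrite('pics/w1c.png',cv2.resize(im,None,fx=2.28,fy=2.28,interpolation=cv2.INTER_CUBIC))
E
```

```text
(no output)
```

View pics/w1c.png

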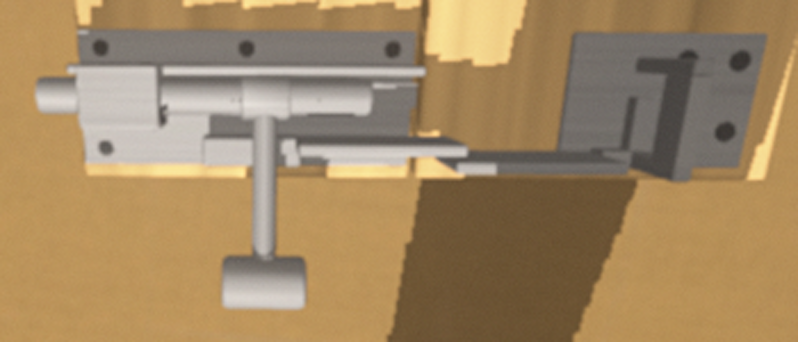

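The pixels came from a frame taken while the arm was still moving, so I'll redo the projection with that frame's own camera pose.

```bash
python3 - <<'E'
from h import *
i=ctrl.get_image('wrist'); i['origin']=np.array([574.99,59.08,342.34]); i['orientation']=[ 2.82553021,0.00385618,-1.48412245]
ax=np.array([566,-9.7,101]); r=E([0,0,.078])
f=lambda p:(r.inv().apply(p-ax)).round(1)
px=lambda u,v:(150+u/2.28,70+v/2.28)
for th in (1.2,1.3,1.4):
    z=101+62*np.cos(th)
    p=onz(i,px(264,283),z); print(th,p.round(1),f(p),'expected x',-62*np.sin(th))
for n,uv,z in (('case L',(85,172),85),('case R',(750,180),85),('rearplate',(80,32),85),('rp',(412,38),85),('stopL',(655,175),123),('stopR',(690,178),123),('stopLback',(668,65),123),('stopRback',(693,60),123),('rest gapR',(283,150),113),('gapL',(205,150),113)): print(n,f(onz(i,px(*uv),z)))
print([d for d in ctrl.spot_point('wrist','handle_grip')],[d for d in ctrl.spot_point('wrist','bolt_axis')])
E
```

```text
1.2 [501.8  47.1 123.5] [-59.6  61.6  22.5] expected x -57.78642332996803
1.3 [499.9  46.7 117.6] [-61.5  61.4  16.6] expected x -59.740607495865966
1.4 [497.8  46.4 111.5] [-63.6  61.2  10.5] expected x -61.09788325928453
case L [-30.4 126.7 -16. ]
case R [ -31.  -116.5  -16. ]
rearplate [ 18.1 125.4 -16. ]
rp [ 17.1  11.  -16. ]
stopL [-23.  -59.5  22. ]
stopR [-23.9 -70.5  22. ]
stopLback [  9.7 -57.1  22. ]
stopRback [ 11.2 -64.2  22. ]
rest gapR [-17.8  55.9  12. ]
gapL [-18.   81.1  12. ]
[{'at': [611.8, -4.2, -5.2], 'confidence': 0.26}] [{'at': [563.5, -6.5, 99.5], 'confidence': 0.68}]
```

```bash
python3 - <<'E'
from h import *
go([500,45.5,97],-1.4928)
E
```

```text
travel [-0.26 -0.56 10.35] angular [-0.  -0.  -0.2] clock 3.0
```

```bash
python3 -m creep '[{"hand":1,"travel":[-0.3,-0.6,3],"angular":[0,0,0]},{"hand":1,"travel":[-0.3,-0.6,6],"angular":[0,0,0]},{"hand":1,"travel":[-0.3,-0.6,8],"angular":[0,0,0]},{"hand":1,"travel":[-0.3,-0.6,9.5],"angular":[0,0,0]},{"hand":1,"travel":[-0.3,-0.6,10.3],"angular":[0,0,0]},{"hand":1,"travel":[-0.3,-0.6,10.3],"angular":[0,0,0]},{"hand":1,"travel":[-0.3,-0.6,10.3],"angular":[0,0,0]},{"hand":1,"travel":[-0.3,-0.6,10.3],"angular":[0,0,0]}]'
python3 - <<'E'
from h import *
i=ctrl.get_image('wrist'); print(i['origin'])
cv2.imwrite('pics/w2.png',i['frame'][...,::-1])
for c in('wrist','top','scene'): print(c,ctrl.spot_point(c,'handle_grip'))
E
```

```text
clock: 3.8
eef_pos: [501.1, 45.9, 98.4]
tool_rot: [-3.14, -0.0, -1.496]
force: [0.4, -0.2, 0.2]
width: 85.4
[579.61339291  53.48070386 240.72534062]
wrist [{'at': [501.2, 45.8, 117.4], 'confidence': 0.96}]
top [{'at': [492.4, 43.7, 114.5], 'confidence': 0.6}]
scene [{'at': [503.6, 43.2, 114.1], 'confidence': 0.51}]
```

View pics/w2.png

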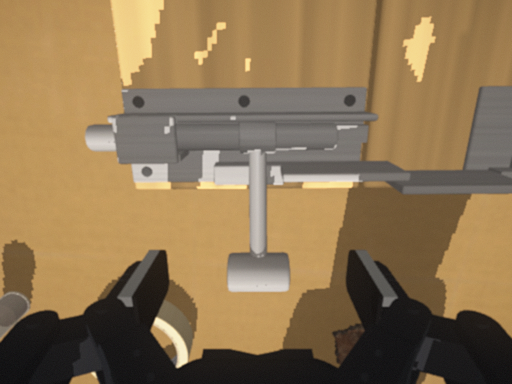

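The grip at (259,272) sits centred between the fingers at 167 and 347, and the network's grip point matches the grasp point. Closing now.

```bash
python3 -m creep '[{"hand":0,"travel":[0,0,0],"angular":[0,0,0]},{"hand":0,"travel":[0,0,0],"angular":[0,0,0]},{"hand":0,"travel":[0,0,0],"angular":[0,0,0]},{"hand":0,"travel":[0,0,0],"angular":[0,0,0]},{"hand":0,"travel":[0,0,0],"angular":[0,0,0]},{"hand":0,"travel":[0,0,0],"angular":[0,0,0]},{"hand":0,"travel":[0,0,0],"angular":[0,0,0]},{"hand":0,"travel":[0,0,0],"angular":[0,0,0]}]'
python3 - <<'E'
from h import *
s=ctrl.read_state(); r=E(s['tool_rot']); p0=s['eef_pos']; print(p0,s['width'],s['force'])
cr=E([0,0,.078]); th0=np.arccos((p0[2]+19-101)/62); print('th0',th0)
P=lambda th: cr.apply([-62*np.sin(th),0,62*np.cos(th)])
for th in np.arange(th0,.5,-.08): print(round(th,2),(r.inv().apply(P(th)-P(th0))/10).round(2))
E
```

```text
clock: 4.8
eef_pos: [500.6, 45.9, 98.1]
tool_rot: [-3.14, -0.0, -1.496]
force: [-0.6, -0.7, 1.7]
width: 26.9
[500.59938236  45.91682648  98.0951492 ] 26.929412190608634 [-0.6235909  -0.72425655  1.71373731]
th0 1.3081891956786385
1.31 [0. 0. 0.]
1.23 [-0.   -0.15 -0.47]
1.15 [-0.   -0.33 -0.93]
1.07 [-0.   -0.56 -1.38]
0.99 [-0.   -0.81 -1.8 ]
0.91 [-0.  -1.1 -2.2]
0.83 [-0.   -1.42 -2.58]
0.75 [-0.01 -1.77 -2.93]
0.67 [-0.01 -2.15 -3.25]
0.59 [-0.01 -2.55 -3.55]
0.51 [-0.01 -2.97 -3.8 ]
```

```bash
python3 -m creep '[{"hand":0,"travel":[0,-0.15,-0.47],"angular":[0,0,0]},{"hand":0,"travel":[0,-0.33,-0.93],"angular":[0,0,0]},{"hand":0,"travel":[0,-0.56,-1.38],"angular":[0,0,0]},{"hand":0,"travel":[0,-0.81,-1.8],"angular":[0,0,0]},{"hand":0,"travel":[0,-0.81,-1.8],"angular":[0,0,0]}]'
```

```text
clock: 5.3
eef_pos: [508.0, 46.5, 116.2]
tool_rot: [3.141, -0.0, -1.496]
force: [-1.7, -0.9, -8.1]
width: 27.1
```

```bash
python3 -m creep '[{"hand":0,"travel":[0,-0.29,-0.4],"angular":[0,0,0]},{"hand":0,"travel":[0,-0.61,-0.78],"angular":[0,0,0]},{"hand":0,"travel":[0,-0.96,-1.13],"angular":[0,0,0]},{"hand":0,"travel":[0,-1.34,-1.45],"angular":[0,0,0]},{"hand":0,"travel":[0,-1.74,-1.75],"angular":[0,0,0]},{"hand":0,"travel":[0,-1.95,-1.88],"angular":[0,0,0]},{"hand":0,"travel":[0,-1.95,-1.88],"angular":[0,0,0]},{"hand":0,"travel":[0,-1.95,-1.88],"angular":[0,0,0]}]'
python3 - <<'E'
from h import *
i=ctrl.get_image('wrist')
cv2.imwrite('pics/w3.png',i['frame'][...,::-1])
for c in('wrist','top','scene'): print(c,ctrl.spot_point(c,'handle_grip'))
s=ctrl.read_state();print(s['eef_pos'],s['force'],s['torque'])
E
```

```text
clock: 6.1
eef_pos: [525.8, 47.8, 135.2]
tool_rot: [3.137, -0.0, -1.497]
force: [-5.8, -0.8, -5.6]
width: 27.3
wrist [{'at': [521.0, 47.2, 150.7], 'confidence': 0.96}]
top [{'at': [492.4, 43.7, 114.5], 'confidence': 0.6}]
scene [{'at': [503.6, 43.2, 114.1], 'confidence': 0.51}]
[525.75601345  47.84859195 135.22087667] [-5.40711352 -0.47304131 -6.87011504] [-0.11594434  1.64848711  0.0063569 ]
```

View pics/w3.png

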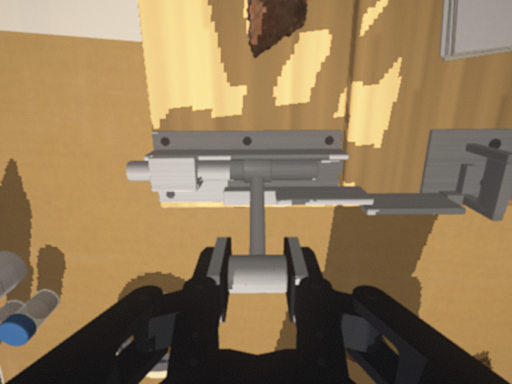

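The grip is held between the pads at (259,272) and the stem is clear above the guide wall. The stop plate is at about (490,180). I'll slide 65 mm, which stays short of the earliest possible stop.

```bash
python3 -m creep '[{"hand":0,"travel":[0.4,0,0],"angular":[0,0,0]},{"hand":0,"travel":[1,0,0],"angular":[0,0,0]},{"hand":0,"travel":[1.6,0,0],"angular":[0,0,0]},{"hand":0,"travel":[2.2,0,0],"angular":[0,0,0]},{"hand":0,"travel":[2.8,0,0],"angular":[0,0,0]},{"hand":0,"travel":[3.4,0,0],"angular":[0,0,0]},{"hand":0,"travel":[4,0,0],"angular":[0,0,0]},{"hand":0,"travel":[4.6,0,0],"angular":[0,0,0]},{"hand":0,"travel":[5.2,0,0],"angular":[0,0,0]},{"hand":0,"travel":[5.8,0,0],"angular":[0,0,0]},{"hand":0,"travel":[6.3,0,0],"angular":[0,0,0]},{"hand":0,"travel":[6.5,0,0],"angular":[0,0,0]},{"hand":0,"travel":[6.5,0,0],"angular":[0,0,0]},{"hand":0,"travel":[6.5,0,0],"angular":[0,0,0]},{"hand":0,"travel":[6.5,0,0],"angular":[0,0,0]}]'
python3 - <<'E'
from h import *
i=ctrl.get_image('wrist'); print(i['origin'],i['orientation'])
cv2.imwrite('pics/w4.png',i['frame'][...,::-1])
for c in('wrist',): print(c,ctrl.spot_point(c,'handle_grip'))
s=ctrl.read_state();print(s['eef_pos'],s['force'],s['torque'])
E
```

```text
clock: 7.8
eef_pos: [531.0, -18.0, 135.3]
tool_rot: [3.138, -0.002, -1.497]
force: [0.8, -0.8, -11.5]
width: 26.6
[610.29736908 -10.23425089 277.19534797] [ 2.82002521e+00 -1.21814889e-03 -1.49731113e+00]
wrist [{'at': [526.4, -18.1, 150.0], 'confidence': 0.68}]
[531.02304535 -17.94969865 135.30512287] [  1.30273071  -2.26564424 -11.33267616] [-0.45862138  0.22742095 -0.03068643]
```

View pics/w4.png

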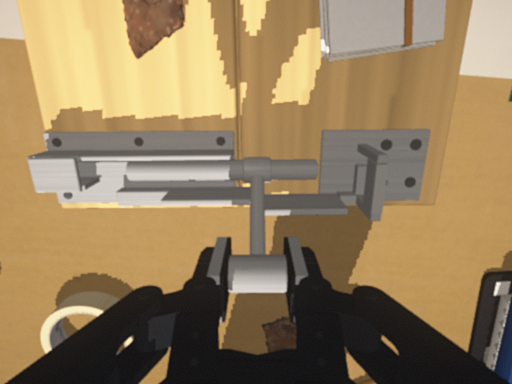

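The stem is at column 258 (right edge about 264, row 185). The stop plate's left face is at about column 366.

```bash
python3 - <<'E'
from h import *
i=ctrl.get_image('wrist')
for z in (115,123):
  for r in (175,190): print(z,r,np.linalg.norm(onz(i,(264,r),z)-onz(i,(366,r),z)), np.linalg.norm(onz(i,(264,r),z)-onz(i,(360,r),z)))
E
```

```text
115 175 55.30857674236247 52.0538956884014
115 190 56.19932368083814 52.89220563764912
123 175 52.58058244220108 49.48643257322073
123 190 53.42739491853416 50.283394418828586
```

```bash
python3 -m creep '[{"hand":0,"travel":[0.4,0,0.1],"angular":[0,0,0]},{"hand":0,"travel":[0.9,0,0.1],"angular":[0,0,0]},{"hand":0,"travel":[1.4,0,0.1],"angular":[0,0,0]},{"hand":0,"travel":[1.9,0,0.1],"angular":[0,0,0]},{"hand":0,"travel":[2.4,0,0.1],"angular":[0,0,0]},{"hand":0,"travel":[2.8,0,0.1],"angular":[0,0,0]},{"hand":0,"travel":[3.2,0,0.1],"angular":[0,0,0]},{"hand":0,"travel":[3.5,0,0.1],"angular":[0,0,0]},{"hand":0,"travel":[3.7,0,0.1],"angular":[0,0,0]},{"hand":0,"travel":[3.8,0,0.1],"angular":[0,0,0]},{"hand":0,"travel":[3.8,0,0.1],"angular":[0,0,0]},{"hand":0,"travel":[3.8,0,0.1],"angular":[0,0,0]}]'
python3 - <<'E'
from h import *
s=ctrl.read_state();print(s['eef_pos'],s['force'],s['torque'])
E
```

```text
clock: 9.15
eef_pos: [533.5, -56.4, 134.6]
tool_rot: [3.138, -0.002, -1.498]
force: [-3.7, 0.6, -0.1]
width: 27.2
[533.49686563 -56.38475242 134.58109948] [-3.67825635  0.56251793 -0.10878732] [0.37404846 1.32033656 0.01435715]
```

Now creep in 1 mm rows, with short calls.

```bash
python3 -m creep '[{"hand":0,"travel":[0.1,0,0],"angular":[0,0,0]},{"hand":0,"travel":[0.2,0,0],"angular":[0,0,0]},{"hand":0,"travel":[0.3,0,0],"angular":[0,0,0]},{"hand":0,"travel":[0.4,0,0],"angular":[0,0,0]}]'
```

```text
clock: 9.55
eef_pos: [533.8, -60.3, 134.6]
tool_rot: [3.138, -0.002, -1.497]
force: [-2.9, 2.8, -1.5]
width: 26.7
```

```bash
python3 -m creep '[{"hand":0,"travel":[0.1,0,0],"angular":[0,0,0]},{"hand":0,"travel":[0.2,0,0],"angular":[0,0,0]},{"hand":0,"travel":[0.3,0,0],"angular":[0,0,0]}]'
```

```text
clock: 9.85
eef_pos: [534.1, -63.4, 134.7]
tool_rot: [3.138, -0.002, -1.497]
force: [-3.5, 2.2, -1.8]
width: 26.5
```

```bash
python3 -m creep '[{"hand":0,"travel":[0.1,0,0],"angular":[0,0,0]},{"hand":0,"travel":[0.2,0,0],"angular":[0,0,0]}]'
```

```text
clock: 10.05
eef_pos: [534.2, -65.5, 134.6]
tool_rot: [3.138, -0.002, -1.497]
force: [-3.9, 3.1, -2.0]
width: 26.8
```

```bash
python3 -m creep '[{"hand":0,"travel":[0.07,0,0],"angular":[0,0,0]},{"hand":0,"travel":[0.15,0,0],"angular":[0,0,0]}]'
```

```text
clock: 10.25
eef_pos: [534.4, -67.1, 134.6]
tool_rot: [3.138, -0.002, -1.497]
force: [-3.6, 2.2, -1.8]
width: 26.6
```

```bash
python3 -m creep '[{"hand":0,"travel":[0.07,0,0],"angular":[0,0,0]},{"hand":0,"travel":[0.14,0,0],"angular":[0,0,0]}]'
```

```text
clock: 10.45
eef_pos: [534.5, -68.6, 134.6]
tool_rot: [3.138, -0.002, -1.497]
force: [-2.9, 2.8, -1.9]
width: 26.6
```

```bash
python3 -m creep '[{"hand":0,"travel":[0.05,0,0],"angular":[0,0,0]},{"hand":0,"travel":[0.1,0,0],"angular":[0,0,0]}]'; python3 - <<'E'
from h import *
i=ctrl.get_image('wrist')
cv2.imwrite('pics/w5.png',cv2.resize(i['frame'][100:300,150:400],None,fx=3,fy=3)[...,::-1])
E
```

```text
clock: 10.65
eef_pos: [534.6, -69.6, 134.7]
tool_rot: [3.138, -0.002, -1.497]
force: [-2.6, 2.3, -1.5]
width: 26.8
```

View pics/w5.png

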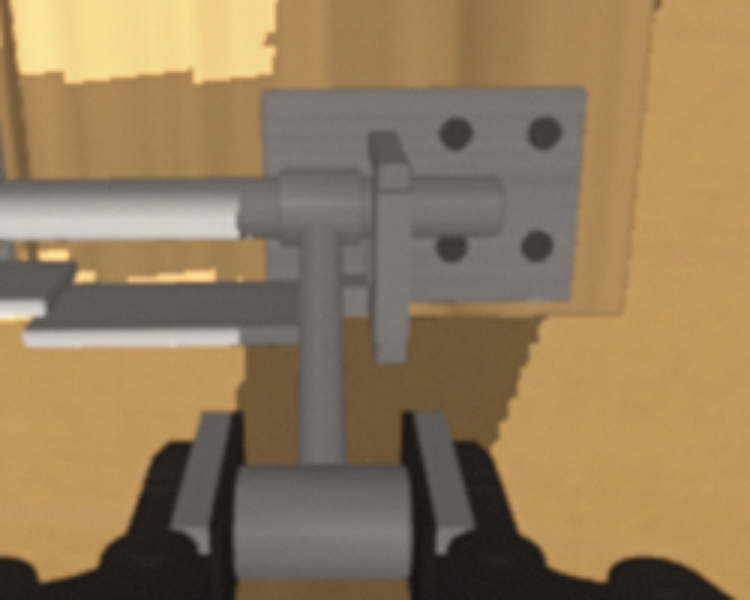

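The crop shows the stem's right edge at 343 and the stop's face at 372. That leaves about 5 mm, so I'll advance 3 mm and then feel in 0.5 mm rows.

```bash
python3 -m creep '[{"hand":0,"travel":[0.1,0,0],"angular":[0,0,0]},{"hand":0,"travel":[0.2,0,0],"angular":[0,0,0]},{"hand":0,"travel":[0.3,0,0],"angular":[0,0,0]}]'
```

```text
clock: 11.0
eef_pos: [534.8, -72.8, 134.6]
tool_rot: [3.138, -0.002, -1.498]
force: [-5.2, 2.6, -1.8]
width: 27.1
```

```bash
python3 -m creep '[{"hand":0,"travel":[0.05,0,0],"angular":[0,0,0]},{"hand":0,"travel":[0.1,0,0],"angular":[0,0,0]}]'
```

```text
clock: 11.2
eef_pos: [534.9, -73.9, 134.6]
tool_rot: [3.138, -0.002, -1.498]
force: [-3.8, 2.7, -1.7]
width: 26.9
```

```bash
python3 -m creep '[{"hand":0,"travel":[0.05,0,0],"angular":[0,0,0]}]'
```

```text
clock: 11.3
eef_pos: [535.0, -74.5, 134.6]
tool_rot: [3.138, -0.002, -1.498]
force: [-3.2, 2.3, -1.3]
width: 27.0
```

```bash
python3 -m creep '[{"hand":0,"travel":[0.05,0,0],"angular":[0,0,0]}]'
```

```text
clock: 11.4
eef_pos: [535.0, -75.0, 134.6]
tool_rot: [3.138, -0.002, -1.498]
force: [-3.9, 3.0, -2.6]
width: 26.8
```

```bash
python3 -m creep '[{"hand":0,"travel":[0.05,0,0],"angular":[0,0,0]}]'
```

```text
clock: 11.5
eef_pos: [535.0, -75.3, 134.6]
tool_rot: [3.138, -0.002, -1.497]
force: [-2.4, 3.9, -1.8]
width: 26.6
```

```bash
python3 -m creep '[{"hand":0,"travel":[0.05,0,0],"angular":[0,0,0]}]'
```

```text
clock: 11.6
eef_pos: [535.0, -75.3, 134.6]
tool_rot: [3.138, -0.001, -1.497]
force: [-4.9, 4.2, -1.8]
width: 26.9
```

```bash
python3 -m creep '[{"hand":0,"travel":[0.05,0,0],"angular":[0,0,0]}]'
```

```text
clock: 11.7
eef_pos: [535.0, -75.3, 134.6]
tool_rot: [3.138, -0.0, -1.497]
force: [-3.2, 4.0, -2.1]
width: 26.7
```

Motion has stalled at y = -75.3. I'll confirm with one slightly firmer nudge.

```bash
python3 -m creep '[{"hand":0,"travel":[0.1,0,0],"angular":[0,0,0]},{"hand":0,"travel":[0.15,0,0],"angular":[0,0,0]}]'; python3 - <<'E'
from h import *
s=ctrl.read_state(); r=E(s['tool_rot']); p0=s['eef_pos']; print(p0,s['width'],s['force'],s['torque'])
cr=E([0,0,.0735]); th0=.6
P=lambda th: cr.apply([-62*np.sin(th),0,62*np.cos(th)])
for th in np.arange(th0,1.62,.08): print(round(th,2),(r.inv().apply(P(th)-P(th0))/10).round(2))
E
```

```text
clock: 11.9
eef_pos: [535.1, -75.4, 134.6]
tool_rot: [3.138, 0.001, -1.496]
force: [-4.0, 6.1, -0.9]
width: 26.8
[535.06066663 -75.4172415  134.62694463] 26.752601935341783 [-3.99811887  6.06904159 -0.89675849] [1.39040789 1.0600627  0.0145871 ]
0.6 [0. 0. 0.]
0.68 [-0.   0.4  0.3]
0.76 [-0.    0.77  0.63]
0.84 [0.   1.11 0.98]
0.92 [0.   1.43 1.37]
1.0 [0.   1.71 1.77]
1.08 [0.   1.96 2.2 ]
1.16 [0.   2.17 2.65]
1.24 [0.   2.35 3.11]
1.32 [0.   2.49 3.59]
1.4 [0.   2.59 4.07]
1.48 [0.   2.66 4.57]
1.56 [0.   2.68 5.06]
```

The stop is confirmed: force rose to 6 N with no motion. Now I'll turn the handle down along the arc, backed off 0.5 mm.

```bash
python3 -m creep '[{"hand":0,"travel":[-0.05,0.2,0.15],"angular":[0,0,0]},{"hand":0,"travel":[-0.05,0.4,0.3],"angular":[0,0,0]},{"hand":0,"travel":[-0.05,0.6,0.46],"angular":[0,0,0]},{"hand":0,"travel":[-0.05,0.77,0.63],"angular":[0,0,0]},{"hand":0,"travel":[-0.05,0.94,0.8],"angular":[0,0,0]},{"hand":0,"travel":[-0.05,1.11,0.98],"angular":[0,0,0]}]'
```

```text
clock: 12.5
eef_pos: [528.7, -75.8, 128.3]
tool_rot: [-3.134, -0.0, -1.496]
force: [-3.3, 3.7, 18.6]
width: 26.6
```

The tool has stalled at about 0.74 rad with 18 N upward, which is just the lip angle. I'll look now and ease off.

```bash
python3 - <<'E'
from h import *
i=ctrl.get_image('wrist')
cv2.imwrite('pics/w6.png',cv2.resize(i['frame'][120:270,180:340],None,fx=4,fy=4,interpolation=cv2.INTER_CUBIC)[...,::-1])
E
python3 -m creep '[{"hand":0,"travel":[0,-0.2,-0.2],"angular":[0,0,0]},{"hand":0,"travel":[0,-0.2,-0.2],"angular":[0,0,0]}]'
```

```text
clock: 12.75
eef_pos: [530.7, -75.7, 130.5]
tool_rot: [-3.134, -0.0, -1.496]
force: [-4.2, 3.4, 0.1]
width: 26.8
```

View pics/w6.png

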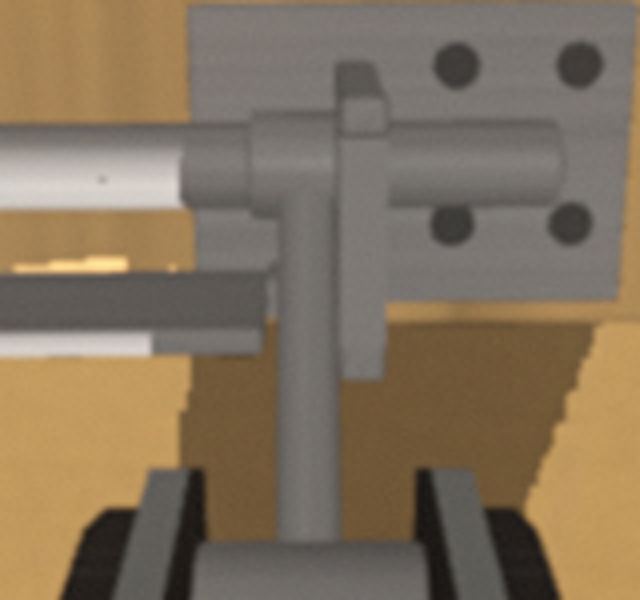

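The image shows the stem against the stop, with the notch opening visible on its left (265–278), so it is over the notch. The force fell to zero on backing off, so it probably came from the pads twisting on the grip and from path mismatch. I'll turn the tool along with the handle to remove that.

```bash
python3 - <<'E'
from h import *
s=ctrl.read_state(); r=E(s['tool_rot']); p0=s['eef_pos']; print(p0,s['force'],s['qpos'].round(2) if hasattr(s['qpos'],'round') else s['qpos'])
cr=E([0,0,.0735]); th0=.69
P=lambda th: cr.apply([-62*np.sin(th),0,62*np.cos(th)])
for th in np.arange(th0,1.62,.06):
    f=.8*(th-th0)
    print(round(th,2),(r.inv().apply(P(th)-P(th0))/10+1.9*np.array([0,-np.sin(f),np.cos(f)-1])).round(2),round(np.degrees(f),1))
E
```

```text
[530.66004336 -75.6805872  130.47830603] [-4.20646934  3.43881285  0.13610347] [ 0.07  0.6   0.02  1.94 -0.03  0.59 -1.38]
0.69 [0. 0. 0.] 0.0
0.75 [-0.    0.19  0.24] 2.8
0.81 [-0.    0.37  0.49] 5.5
0.87 [-0.    0.53  0.76] 8.3
0.93 [-0.    0.67  1.03] 11.0
0.99 [-0.    0.8   1.32] 13.8
1.05 [-0.    0.9   1.61] 16.5
1.11 [-0.    1.    1.91] 19.3
1.17 [-0.    1.07  2.21] 22.0
1.23 [-0.    1.12  2.52] 24.8
1.29 [-0.    1.16  2.83] 27.5
1.35 [-0.    1.17  3.15] 30.3
1.41 [-0.    1.17  3.47] 33.0
1.47 [-0.    1.14  3.78] 35.8
1.53 [-0.   1.1  4.1] 38.5
1.59 [-0.    1.04  4.41] 41.3
```

A tilt that large would run joint 6 (0.59, minimum 0.23) near its limit. It is cleaner to let go and nudge the handle down with shut fingertips, which needs only a couple of newtons and gives a clear force reading.

```bash
python3 -m creep '[{"hand":0.6,"travel":[0,0,0],"angular":[0,0,0]},{"hand":0.6,"travel":[0,0,0],"angular":[0,0,0]},{"hand":0.6,"travel":[0,0,0],"angular":[0,0,0]},{"hand":0.6,"travel":[0,0,0],"angular":[0,0,0]},{"hand":0.6,"travel":[0,0,-2],"angular":[0,0,0]},{"hand":0.6,"travel":[0,0,-4],"angular":[0,0,0]},{"hand":0,"travel":[0,0,-5],"angular":[0,0,0]},{"hand":0,"travel":[0,0,-5],"angular":[0,0,0]},{"hand":0,"travel":[0,0,-5],"angular":[0,0,0]},{"hand":0,"travel":[0,0,-5],"angular":[0,0,0]},{"hand":0,"travel":[0,0,-5],"angular":[0,0,0]},{"hand":0,"travel":[0,0,-5],"angular":[0,0,0]},{"hand":0,"travel":[0,0,-5],"angular":[0,0,0]},{"hand":0,"travel":[0,0,-5],"angular":[0,0,0]}]'
python3 - <<'E'
from h import *
i=ctrl.get_image('wrist')
cv2.imwrite('pics/w7.png',i['frame'][...,::-1])
for c in('wrist','top'): print(c,ctrl.spot_point(c,'handle_grip'))
s=ctrl.read_state();print(s['eef_pos'],s['force'],s['width'])
E
```

```text
clock: 14.15
eef_pos: [530.2, -75.7, 180.3]
tool_rot: [-3.134, -0.0, -1.496]
force: [0.7, 0.0, 0.1]
width: 0.2
wrist [{'at': [529.4, -75.9, 143.7], 'confidence': 0.95}]
top [{'at': [492.4, 43.7, 114.5], 'confidence': 0.6}]
[530.25477409 -75.66959266 180.42786489] [0.31194693 0.21842182 0.38798558] -0.02997608864953399
```

View pics/w7.png

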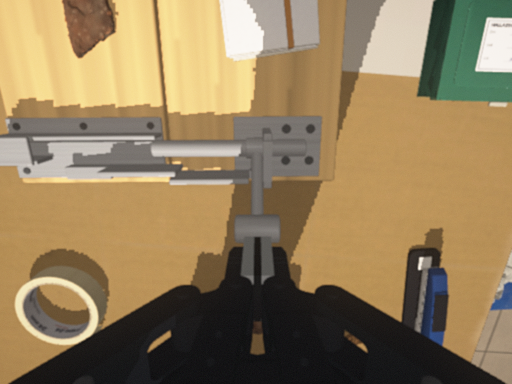

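Only the grip, at (257,227), lies below the shut fingers, and the stem is against the stop. I'll come down on it slightly to the front.

```bash
python3 -m creep '[{"hand":0,"travel":[0,0.2,1],"angular":[0,0,0]},{"hand":0,"travel":[0,0.4,1.8],"angular":[0,0,0]},{"hand":0,"travel":[0,0.4,2.2],"angular":[0,0,0]},{"hand":0,"travel":[0,0.4,2.4],"angular":[0,0,0]},{"hand":0,"travel":[0,0.4,2.6],"angular":[0,0,0]},{"hand":0,"travel":[0,0.4,2.6],"angular":[0,0,0]}]'
python3 -m creep '[{"hand":0,"travel":[0,0.1,0.2],"angular":[0,0,0]},{"hand":0,"travel":[0,0.3,0.4],"angular":[0,0,0]}]'
```

```text
clock: 14.9
eef_pos: [526.3, -76.0, 154.3]
tool_rot: [-3.135, -0.0, -1.496]
force: [0.8, -0.3, 1.0]
width: -0.3
clock: 15.1
eef_pos: [522.8, -76.3, 150.5]
tool_rot: [-3.135, -0.0, -1.496]
force: [-3.4, -0.7, 4.7]
width: 0.2
```

```bash
python3 -m creep '[{"hand":0,"travel":[0,0.2,0.3],"angular":[0,0,0]},{"hand":0,"travel":[0,0.4,0.6],"angular":[0,0,0]},{"hand":0,"travel":[0,0.6,0.9],"angular":[0,0,0]},{"hand":0,"travel":[0,0.8,1.2],"angular":[0,0,0]}]'
```

```text
clock: 15.5
eef_pos: [514.5, -77.0, 138.2]
tool_rot: [-3.135, -0.0, -1.496]
force: [-2.6, -0.0, 3.3]
width: 0.2
```

It moves freely at about 3 N and is now at about 1.1 rad, inside the notch. Continuing.

```bash
python3 -m creep '[{"hand":0,"travel":[0,0.2,0.4],"angular":[0,0,0]},{"hand":0,"travel":[0,0.4,0.8],"angular":[0,0,0]},{"hand":0,"travel":[0,0.5,1.2],"angular":[0,0,0]},{"hand":0,"travel":[0,0.6,1.6],"angular":[0,0,0]},{"hand":0,"travel":[0,0.65,2.0],"angular":[0,0,0]},{"hand":0,"travel":[0,0.65,2.3],"angular":[0,0,0]}]'
```

```text
clock: 16.1
eef_pos: [508.2, -77.5, 114.7]
tool_rot: [-3.135, -0.0, -1.496]
force: [-1.4, -0.4, 1.9]
width: -0.1
```

```bash
python3 -m creep '[{"hand":0,"travel":[0,0,0.2],"angular":[0,0,0]},{"hand":0,"travel":[0,0,0.4],"angular":[0,0,0]},{"hand":0,"travel":[0,0,0.5],"angular":[0,0,0]}]'
```

```text
clock: 16.4
eef_pos: [508.4, -77.4, 109.6]
tool_rot: [-3.135, -0.0, -1.496]
force: [-1.5, 0.0, 3.5]
width: -0.2
```

```bash
python3 -m creep '[{"hand":0,"travel":[0,0,0.15],"angular":[0,0,0]},{"hand":0,"travel":[0,0,0.3],"angular":[0,0,0]},{"hand":0,"travel":[0,0,0.3],"angular":[0,0,0]}]'
```

```text
clock: 16.7
eef_pos: [508.4, -77.5, 108.3]
tool_rot: [-3.135, -0.0, -1.496]
force: [-5.9, 0.7, 19.8]
width: -0.3
```

It is firm at z = 108.3, the handle's end stop. Lifting clear and checking.

```bash
python3 -m creep '[{"hand":0,"travel":[0,0,-1],"angular":[0,0,0]},{"hand":0,"travel":[0,0,-3],"angular":[0,0,0]},{"hand":0,"travel":[0,0,-6],"angular":[0,0,0]},{"hand":0,"travel":[0,0,-9],"angular":[0,0,0]},{"hand":0,"travel":[0,0,-9],"angular":[0,0,0]},{"hand":0,"travel":[0,0,-9],"angular":[0,0,0]},{"hand":0,"travel":[0,0,-9],"angular":[0,0,0]}]'
python3 - <<'E'
from h import *
i=ctrl.get_image('wrist')
cv2.imwrite('pics/w8.png',i['frame'][...,::-1])
for c in('wrist','scene'):
    if c=='scene': ctrl.get_image(c)
    print(c,ctrl.spot_point(c,'handle_grip'))
s=ctrl.read_state();print(s['eef_pos'],s['force'])
print('expected down grip',np.array([571,-76,101])+[-62,-4.6,0])
E
```

```text
clock: 17.4
eef_pos: [507.2, -77.4, 197.6]
tool_rot: [-3.136, 0.0, -1.496]
force: [0.1, -0.6, -0.6]
width: -0.0
wrist [{'at': [508.9, -76.7, 102.3], 'confidence': 0.58}]
scene [{'at': [508.4, -82.8, 103.9], 'confidence': 0.76}]
[507.28226508 -77.44264025 197.43636585] [ 0.24421556 -0.29058142 -0.74029289]
expected down grip [509.  -80.6 101. ]
```

View pics/w8.png

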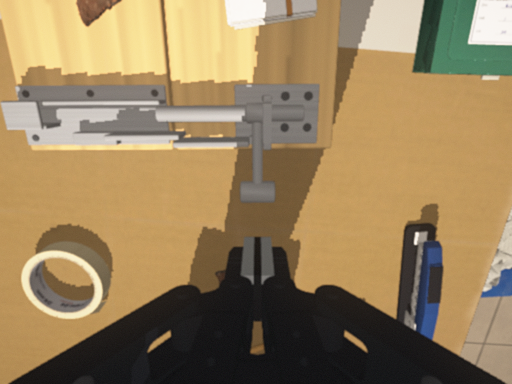

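The handle lies down in the notch with the grip at (258,192). Both cameras put the grip at z of about 102–104 mm, where fully down is 101, and the gripper is clear. Handing in.

```bash
python3 -c "
from cell import ctrl
print(ctrl.finish_job())"
```

```text
the job is handed in; nothing more can be done
None
```

The finds case is bolted shut and handed in at about 17.5 s on the clock; no verdict was reported.

**What I did:** I pinched the handle's grip and raised the handle to about 0.6 rad. I then slid the bolt about 125 mm until it stalled on the keeper's stop, at y = -75.3 with 4–6 N. After that I let go and pushed the handle down with the shut fingertips at 2–5 N, until it was firm on its own end stop. There I saw 20 N at the fingers.

**Last checks:**
- **Handle position:** the wrist and scene cameras put the grip at z = 102.3 and 103.9 mm. Fully down is 101 mm, so the handle is at about 1.52–1.55 rad.
- **Notch:** the last picture shows the stem in the notch against the stop.
- **Release:** the gripper was clear, with the wrist force near zero.
- **Loose things:** the labels and sherd looked undisturbed where they showed in the wrist pictures. I took no final measurement of them, nor of the vials and glue bottle, which the arm did not go near.

**What disagreed:**
- **First try at turning down:** with the grip still pinched, the wrist force rose to 18.6 N at about 0.74 rad. That is close to the angle where the lip would block the stem. The picture showed the stem over the notch, so I put it down to the pads twisting on the grip, and backed off. I have no direct reading of the force between stem and metalwork at that moment, so I can't rule out contact with the lip.
- **Grip position at the end:** the two cameras differed by about 6 mm in y.

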